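# Clamp the tamping stand to the coffee shelf

## Task

Fix the loose tamping stand to the steel shelf so that it cannot walk: slide it home under the blue edge clamp, toe up against the clamp's back, square to it and centred under the screw. Then wind the crank clockwise until the rubber pad meets the wooden foot, snug it by feel, firm but no more, for the thin shelf bends if overtightened, and let go. Leave the other things on the shelf and worktop where they are.

Things in the scene. Friction and masses are not known exactly. Their poses are not given: they have to be found in the camera images.
- wall_shelf: Steel shelf, 270 mm deep, 1 m wide, its top 100 mm above the worktop, hung on a low brick wall behind it, a drawer below. Origin: at worktop level under the middle of its front edge (the edge facing the robot); x runs back from the edge, y along it.
- clamp: Blue cast-iron edge clamp bolted to the front edge of the shelf, 28 mm wide, opening to the back (+x). Origin: on the inner face of its back (the face the stand's toe stops against), mid-width, at shelf-top height. x points into the shelf, z up. Its upper arm reaches to x = 54 mm, 44 to 64 mm above the shelf. It does not move.
- clamp_axis (a point): Point on the vertical screw axis, at the top of the nut boss: 36 mm in x from the clamp's origin, 68 mm above the shelf.
- clamp_screw: The clamp's screw (14 mm thick) with crank arm and rubber pad (29 mm across). Origin: on the screw axis, underside of the crank arm, 87 to 95 mm above the shelf at the start; -x points along the arm to the knob. A full turn clockwise seen from above lowers it 8 mm. The pad starts 3 to 15 mm above the foot; how far its rubber cap sits out is not known: contact must be felt.
- knob (a point): Middle of the crank's wooden knob: upright cylinder 22 mm across, 40 mm high, free to spin, 45 mm from the screw axis, 119 to 127 mm above the shelf at the start, sinking with the screw. Push along its circle, wound slowly: 1 N running free, then some 8 N more per radian once the pad presses. Snug: 5 to 9 N; above 13 N the shelf bends. It holds when let go; after a quick stop less is felt.
- stand: Loose tamping stand, 0.65 kg: dark wooden foot 175 x 96 mm, 14 mm thick, a wooden upright and a steel fork. Origin: middle of the toe edge, at the underside. x runs from the toe back along the foot. It lies on the shelf behind the clamp, toe towards the clamp, somewhat askew and off to one side. Home: toe on the back of the clamp, its x axis along the clamp's.
- stand_grip (a point): Grip point in the stand's upright: 150 mm behind the toe, 64 mm above the stand's underside, 15 mm under the upright's top. The upright is 20 mm thick (along the stand's x), 56 mm wide, its top 79 mm above the underside; the fork's two 8 mm arms run from its front at 58 mm height, 60 mm apart, leaving room for a finger between.
- blender_base: Black plastic blender base, 176 mm across, 163 mm high, on the shelf. Origin under its centre. Leave alone.
- jar: Frosted glass jar with a steel twist cap, 92 mm across, 136 mm high, on the shelf. Origin under its centre. Leave alone.
- tamper: Tamper with a wooden handle, 58 mm across, 89 mm high, standing on the shelf. Origin under its centre. Leave alone.
- espresso_cup: Red ceramic espresso cup, 64 mm across, 58 mm high, on the shelf. Origin under its centre. Leave alone.
- portafilter: Portafilter, basket 72 mm across, 38 mm high, black handle to its -x, on the worktop. Origin under the basket. Leave alone.
- milk_jug: Steel milk jug, 84 mm across, 95 mm high, on the worktop. Origin under its centre. Leave alone.
- bar_spoon: Spoon lying on the worktop. Leave alone.

How it is judged:
By the outcome, as a careful person would: the job done as asked, in the order asked, and still so for the second after the job is handed in, with the robot touching nothing.
It also fails if it takes over 70 s, if anything falls off the work surface, if the arm or the gripper's body presses on something with over 40 N, if the wrist force passes 120 N, or if a joint passes its speed limit or range.

## Robot

A 6-joint arm with a two-finger parallel gripper is mounted at the origin on the work surface. World frame = base frame: x ahead of the robot, y to its left, z up, the work surface at z = 0. Lengths are in mm, angles in rad, forces in N, time in s.
With the tool pointing down it reaches from about 400 to 925 mm from the base axis. Payload 12.5 kg.
Tool frame: the origin (TCP) lies midway between the tips of the shut fingers; the grasp point (between the pads) lies 19 mm behind it (env.grip_depth is the distance from the TCP to the grasp point, in mm); z points along the fingers, y is the line along which they close (so a half turn about z gives the same grasp; the last joint's range is limited). The gripper opens to 95 mm and grips with 3 to 60 N. Pads are 20 mm wide; open, the fingers measure 119 mm over their backs; the gripper's body (75 mm by 180 mm) begins 59 mm behind the grasp point.
Start: joints at [-1.435, 0.491, 1.559, -0, 1.092, -0.106], TCP at [149.679, -606.83, 214.661] pointing down, gripper open.
Joint ranges: [-3.1, 3.1], [-0.84, 2.19], [0.05, 2.79], [-1.13, 4.28], [0.06, 2.93], [-2.69, 2.69]. Speed limits (rad/s): [2.22, 2.22, 2.79, 3.14, 3.14, 3.14].

## Interface

Orientations are given as [roll, pitch, yaw] about the fixed x, y, z axes, in that order (R = Rz(yaw) Ry(pitch) Rx(roll)).
In Python, from cell import monitor, viewer, order, env gives the robot as it stands.
- The arm moves only by the tool move_arm, never from a script. Its argument "moves" is one flat list of numbers, 4 for each row, row after row: the shift along the tool's x, y, z normalised to -1 to 1, where 1 is 0.15 m, then the turn about the tool's z normalised to -1 to 1, where 1 is pi/2 rad. A call has 1 to 10 rows; each row shifts and turns the commanded pose from where the row before left it, along the tool's axes as they then stand; what a row does not reach is not made up. A row lasts 1/8 s, in which the tool goes at most 62.5 mm and 10.7 degrees, less where a joint would pass 70% of its speed; a pose out of reach is approached as far as the arm can. A call with a number of a shift or a turn outside -1 to 1 is refused whole. A call with a gripper value outside its range is refused whole. "claw" is the finger opening in mm, from 0 to 95.1, set as the call begins (left out, the last holds). The fingers move at their own pace and stop on an object; the grip force is fixed at half the most. Time passes only in rows, so rows that do not move let the fingers close. It gives the time, the measured TCP pose, the force, the opening and the grip force at its end, in the units of the state.
- monitor.state(): the state, without advancing time (a new reading comes with each control period).
- viewer.read_camera(name): name is "side" or "top" or "wrist"; returns the picture (420x560x3 uint8, red, green, blue); there is no depth.
- viewer.camera_info(name): a dict with "K" (3x3 intrinsics, pixels), "camera_from_world" (4x4, takes a point from world to camera coordinates). Camera axes: x right, y down, z forward; pixel columns grow to the right and rows downward; lengths in mm; the calibration is good to about 2 mm. The wrist camera is an equidistant fisheye: a pixel r from the principal point sees the ray r / f radians off the axis. A picture is of the moment at which its call begins: read the wrist's pose just before it. camera_info takes no time and is no camera call; for the wrist camera it gives the pose at the moment of the call.
- order.job_done(): hands the job in; it is judged then, once.
The state is a dict: "t": time; "joints": joint angles; "qvel": joint speeds; "tau": joint torques, N m; "eef_pos": TCP position; "tcp_rot": TCP orientation; "ft_force": force on the tool from outside, world axes, zero at the start; "moment": the same for the moment, N m; "opening": opening from 0.0 (shut) to 1.0 (fully open); "grip_force": force on a finger pad.
Only numpy, scipy, OpenCV 4.12 (cv2) and the standard library are available. Lean on these libraries where they do the work, as an engineer would, in place of code of your own. Each camera call takes 0.05 s, during which the arm holds its last target. There are 200 camera calls.

## Working session

There is one attempt and no reset: what is moved stays moved. The work goes in short steps, Python scripts to look and compute and a tool call to move; the robot and the scene stay as the last step left them, time stands still between calls to the robot, and variables do not carry over. Pictures are saved under pics/ and viewed, at most 10 in all, crops included, and the job is handed in when it is done.

Besides the shell and the picture viewer there is one more tool, called after "Emit:" by a JSON object that holds its "api" and its "payload". move_arm: Moves the arm, as the interface text tells. Scaled input: -1 to 1 covers 0.15 m each way for a shift and pi/2 rad each way for a turn. Its arguments: {"type":"object","properties":{"moves":{"type":"array"},"claw":{"type":"number"}},"required":["moves"]}

```bash
ls; mkdir -p pics
python3 - <<'E'
from cell import monitor, viewer, env
import cv2
print(monitor.state())
for n in("side","top"):
    i=viewer.camera_info(n);print(n,i["K"],i["camera_from_world"])
    cv2.imwrite(f"pics/{n}0.png",viewer.read_camera(n)[:,:,::-1])
E
```

```text
pics
{'t': 0.0, 'joints': array([-1.43460373e+00,  4.91577781e-01,  1.55946501e+00, -4.63672241e-06,
        1.09168212e+00, -1.05623891e-01]), 'qvel': array([ 2.80143199e-04, -1.01527623e-03,  8.82763201e-05, -7.59233801e-04,
        1.12932240e-03, -1.34483609e-03]), 'tau': array([-8.85289792e-04, -6.12638927e+01, -2.58180320e+01,  6.92061125e-02,
        4.81661002e-02, -7.93438403e-05]), 'eef_pos': array([ 149.63944006, -606.5679334 ,  214.04506499]), 'tcp_rot': array([-3.14046626e+00, -1.15282691e-04,  2.41818558e-01]), 'ft_force': array([-4.25635158e-01, -1.71382692e-04, -6.08649624e-01]), 'moment': array([-0.02965327, -0.04222418,  0.02556228]), 'grip_force': 0.0, 'opening': 0.9995437311445476}
side [[454.03925052   0.         271.48622794]
 [  0.         454.03925052 200.07304243]
 [  0.           0.           1.        ]] [[-9.96576497e-01 -8.26578483e-02  1.72205188e-03  4.77525697e+02]
 [-5.09178311e-02  5.97221973e-01 -8.00458174e-01  1.44756624e+02]
 [ 6.51357031e-02 -7.97805487e-01 -5.99386141e-01  1.40721319e+03]
 [ 0.00000000e+00  0.00000000e+00  0.00000000e+00  1.00000000e+00]]
top [[491.17564638   0.         268.37722451]
 [  0.         491.17564638 201.92443378]
 [  0.           0.           1.        ]] [[-7.77261628e-03 -9.99852907e-01 -1.52888836e-02  2.13554518e+01]
 [-9.97464031e-01  8.83393630e-03 -7.06220125e-02  5.05615534e+02]
 [ 7.07466856e-02  1.47011936e-02 -9.97385974e-01  1.50100674e+03]
 [ 0.00000000e+00  0.00000000e+00  0.00000000e+00  1.00000000e+00]]
```

View pics/top0.png

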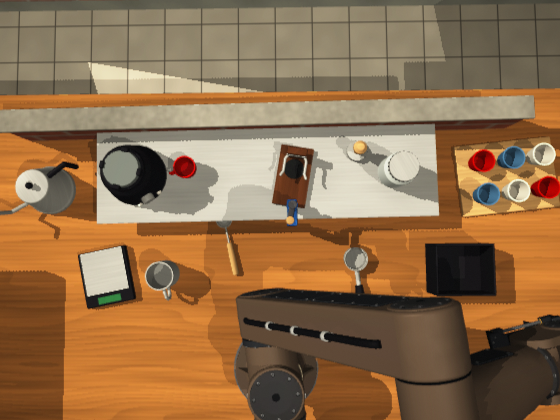

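View pics/side0.png

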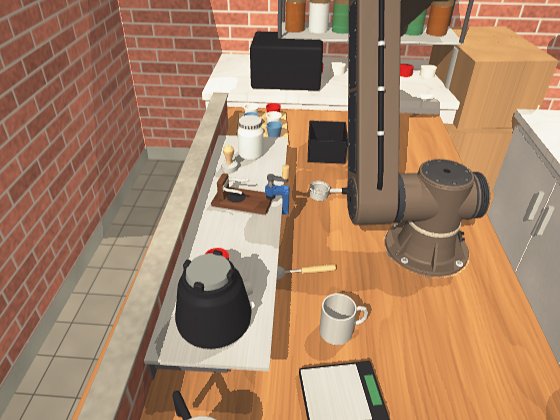

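The top view shows the shelf (97–438, 125–222) with the stand foot around (293,176), slightly askew, and the blue clamp at (291,213) with its knob at about (291,220). The side view shows the clamp at (278,190) with the knob above it.

```bash
cat > h.py <<'E'
import numpy as np, cv2
from cell import monitor, viewer
def ray(info,px,fish=False):
    K=np.array(info["K"]);T=np.array(info["camera_from_world"]);R=T[:3,:3];c=-R.T@T[:3,3]
    x=(px[0]-K[0,2])/K[0,0];y=(px[1]-K[1,2])/K[1,1]
    if fish:
        r=np.hypot(x,y);d=np.array([x/r*np.sin(r),y/r*np.sin(r),np.cos(r)]) if r>1e-9 else np.array([0,0,1.])
    else: d=np.array([x,y,1.])
    return c,R.T@d
def onz(info,px,z,fish=False):
    c,d=ray(info,px,fish);return (c+d*(z-c[2])/d[2])[:2]
def proj(info,p,fish=False):
    K=np.array(info["K"]);T=np.array(info["camera_from_world"]);q=T[:3,:3]@p+T[:3,3]
    if fish:
        n=np.hypot(q[0],q[1]);th=np.arctan2(n,q[2]);u=q[:2]/n*th
    else:u=q[:2]/q[2]
    return u*[K[0,0],K[1,1]]+K[:2,2]
E
python3 - <<'E'
from h import *
im=cv2.imread("pics/top0.png");i=viewer.camera_info("top")
hsv=cv2.cvtColor(im,cv2.COLOR_BGR2HSV)
# shelf white
m=cv2.inRange(hsv,(0,0,120),(180,45,255));m[:120]=0;m[228:]=0;m[:,:95]=0;m[:,442:]=0
# front edge: lowest white per column
pts=[]
for c in list(range(210,270,4))+list(range(315,340,4))+list(range(370,430,4)):
    r=np.where(m[:,c])[0]
    if len(r): pts.append(onz(i,(c,r.max()+.5),100))
pts=np.array(pts);b=np.polyfit(pts[:,1],pts[:,0],1);
for _ in range(3):
    e=abs(np.polyval(b,pts[:,1])-pts[:,0]);pts2=pts[e<np.median(e)*2.5+.5];b=np.polyfit(pts2[:,1],pts2[:,0],1)
print("front edge x=",b,"yaw",-np.arctan(b[0]),len(pts2))
mb=cv2.inRange(hsv,(100,90,40),(130,255,255));mb[:190]=0;mb[235:]=0;mb[:,:270]=0;mb[:,320:]=0
p=np.argwhere(mb);print("blue",p.min(0),p.max(0),[onz(i,(x,y),164) for x,y in((p[:,1].mean(),p[:,0].min()),(p[:,1].mean(),p[:,0].max()))])
mf=cv2.inRange(hsv,(0,90,20),(14,255,140));mf[:140]=0;mf[212:]=0;mf[:,:265]=0;mf[:,320:]=0
cs=max(cv2.findContours(mf,0,2)[0],key=cv2.contourArea);r=cv2.minAreaRect(cs);print(r)
for q in cv2.boxPoints(r):print(q,onz(i,q,114))
print("knob",onz(i,(291,220),225))
E
```

```text
front edge x= [-1.75812747e-02  4.50445075e+02] yaw 0.017579463564694416 35
blue [199 286] [225 297] [array([503.01544144, -52.52669784]), array([430.44027657, -51.71066833])]
((292.6100158691406, 175.93760681152344), (33.0990104675293, 59.325435638427734), 9.090276718139648)
[271.58194 202.61311] [496.88730119   6.46979448]
[280.9548  144.03276] [668.1067211  -22.31049161]
[313.6381 149.2621] [ 651.68082804 -117.3967921 ]
[304.26523 207.84245] [480.89817437 -87.89380862]
knob [442.3369226  -45.73771396]
```

Emit:
{"api": "move_arm", "payload": {"moves": [0, 0, -0.4, 0, 0, 0, -0.4, 0, 0, 0, -0.4, 0, 0.295, -0.246, 0, 0, 0.295, -0.246, 0, 0, 0.295, -0.246, 0, 0, 0.295, -0.246, 0, 0, 0.295, -0.246, 0, 0, 0.295, -0.246, 0, 0, 0.295, -0.246, 0, 0]}}

```text
t: 1.35
eef_pos: [389.3, -280.1, 394.5]
tcp_rot: [-3.142, 0.0, 0.242]
ft_force: [0.1, -0.5, 0.0]
opening: 1.0
grip_force: 0.0
```

Emit:
{"api": "move_arm", "payload": {"moves": [0.295, -0.246, 0, 0, 0.295, -0.246, 0, 0, 0.295, -0.246, 0, 0, 0.295, -0.246, 0, 0, 0.295, -0.246, 0, 0, 0, 0, 0, -0.11, 0, 0, 0, -0.11, 0, 0, 0, -0.11, 0, 0, 0, -0.11, 0, 0, 0, -0.11]}}

```text
t: 2.6
eef_pos: [559.1, -49.7, 394.3]
tcp_rot: [-3.141, 0.0, 1.111]
ft_force: [-0.5, 0.1, -0.0]
opening: 1.004
grip_force: 0.0
```

Emit:
{"api": "move_arm", "payload": {"moves": [0, 0, 0, -0.11, 0, 0, 0, -0.078, 0, 0, 0, 0, 0, 0, 0, 0]}}

```text
t: 3.1
eef_pos: [559.2, -49.7, 394.5]
tcp_rot: [-3.141, 0.0, 1.398]
ft_force: [0.7, 0.2, -0.6]
opening: 1.003
grip_force: 0.0
```

Run:
```python
from h import *
i=viewer.camera_info("wrist");im=viewer.read_camera("wrist")[:,:,::-1]
cv2.imwrite("pics/w1.png",im);np.save("w1.npy",i,allow_pickle=True)
print(i)
s=viewer.camera_info("side");c,d=ray(s,(200,160))
t=(725-c[0])/d[0];print("wall",c+d*t)
```

```text
{'K': array([[325.1922621 ,   0.        , 279.90324502],
       [  0.        , 325.1922621 , 213.17036254],
       [  0.        ,   0.        ,   1.        ]]), 'camera_from_world': array([[ 9.85170787e-01, -1.71575943e-01,  4.64249141e-04,
        -5.59758872e+02],
       [-1.63993892e-01, -9.40833070e-01,  2.96545338e-01,
        -4.19267387e+01],
       [-5.04432650e-02, -2.92223938e-01, -9.55018663e-01,
         5.76542941e+02],
       [ 0.00000000e+00,  0.00000000e+00,  0.00000000e+00,
         1.00000000e+00]])}
wall [ 725.         -156.8702925   179.95664272]
```

View pics/w1.png

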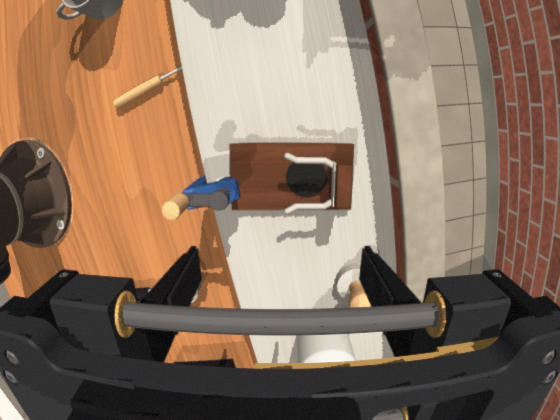

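The wrist view shows the foot (231–354, 143–210), the upright at about (335,185) with the fork arms towards the clamp, the blue clamp arm at about (215,192) and the knob top at (170,210).

Run:
```python
from h import *
im=cv2.imread("pics/w1.png");i=np.load("w1.npy",allow_pickle=True).item()
hsv=cv2.cvtColor(im,cv2.COLOR_BGR2HSV)
m=cv2.inRange(hsv,(0,80,20),(14,255,150));m[:135]=0;m[220:]=0;m[:,:215]=0;m[:,358:]=0
cs=max(cv2.findContours(m,0,2)[0],key=cv2.contourArea)
P=np.array([onz(i,p[0],114,True) for p in cs],np.float32)
r=cv2.minAreaRect(P);B=cv2.boxPoints(r);print(r,B)
mb=cv2.inRange(hsv,(100,90,40),(130,255,255));mb[:160]=0;mb[220:]=0;mb[:,:170]=0;mb[:,250:]=0
cs=max(cv2.findContours(mb,0,2)[0],key=cv2.contourArea)
P=np.array([onz(i,p[0],164,True) for p in cs],np.float32);r=cv2.minAreaRect(P);print("blue",r,cv2.boxPoints(r),P.max(0),P.min(0))
# knob
mk=cv2.inRange(hsv,(8,80,150),(25,200,255));mk[:198]=0;mk[222:]=0;mk[:,:158]=0;mk[:,185:]=0
cs=max(cv2.findContours(mk,0,2)[0],key=cv2.contourArea);print("knob top",cv2.minEnclosingCircle(cs),onz(i,cv2.minEnclosingCircle(cs)[0],243,True))
# white shelf front edge
pts=[]
for row in range(100,135,3):
    w=np.where((hsv[row,:,1]<45)&(hsv[row,:,2]>120))[0];w=w[(w>165)&(w<260)]
    pts.append(onz(i,(w.min(),row),100,True))
for row in range(225,330,6):
    w=np.where((hsv[row,:,1]<45)&(hsv[row,:,2]>120))[0];w=w[(w>200)&(w<280)]
    if len(w):pts.append(onz(i,(w.min(),row),100,True))
print(np.round(pts,1))
cv2.imwrite("pics/w1c.png",cv2.resize(im[130:225,150:365],None,fx=3.7,fy=3.7,interpolation=cv2.INTER_CUBIC))
```

```text
((575.3115844726562, -53.98881912231445), (95.72848510742188, 173.77212524414062), 80.21105194091797) [[ 481.55267    -86.38387  ]
 [ 652.79474   -115.92851  ]
 [ 669.0705     -21.593765 ]
 [ 497.82843      7.9508743]]
blue ((470.5154113769531, -43.154083251953125), (32.9311408996582, 74.03926849365234), 77.41426086425781) [[430.79745  -51.157413]
 [503.05765  -67.29059 ]
 [510.23337  -35.150753]
 [437.97318  -19.017578]] [505.87656  -24.743538] [433.76303 -64.49299]
knob top ((171.0, 209.5), 17.356653213500977) [442.90206191 -41.00685476]
[[ 450.    80.9]
 [ 450.6   76.3]
 [ 449.8   72. ]
 [ 450.4   67.3]
 [ 451.    62.7]
 [ 450.1   58.4]
 [ 450.7   53.8]
 [ 449.9   49.5]
 [ 450.4   44.9]
 [ 451.    40.2]
 [ 451.6   35.6]
 [ 450.7   31.4]
 [ 454.3 -111.4]
 [ 453.6 -121.2]
 [ 454.4 -131.4]
 [ 453.6 -141.5]
 [ 454.4 -151.9]
 [ 455.1 -162.5]
 [ 454.3 -173. ]
 [ 453.4 -183.7]
 [ 454.1 -194.9]
 [ 454.7 -206.2]
 [ 455.4 -217.8]
 [ 456.  -229.5]
 [ 455.  -241.3]
 [ 455.6 -253.6]
 [ 483.3 -270.4]
 [ 378.6 -282.4]]
```

View pics/w1c.png

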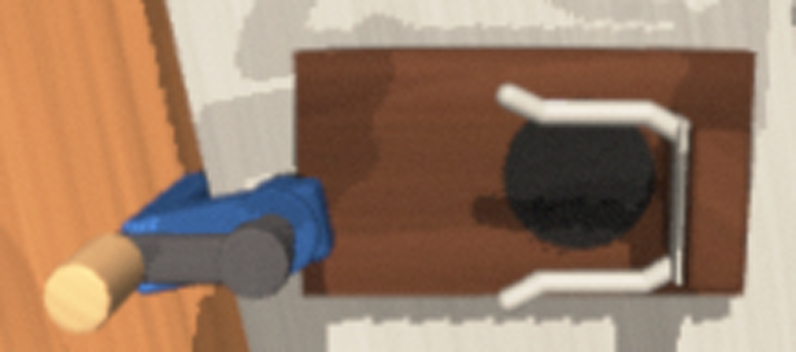

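Run:
```python
from h import *
i=np.load("w1.npy",allow_pickle=True).item();T=i["camera_from_world"];print("cam",-T[:3,:3].T@T[:3,3])
f=lambda x,y:(150+x/3.7,130+y/3.7)
for z in(195,200,205):print("hub",z,onz(i,f(262,260),z,True))
print("tip",[onz(i,f(*q),164,True) for q in((322,178),(330,240),(265,178))])
im=cv2.imread("pics/top0.png");t=viewer.camera_info("top")
hsv=cv2.cvtColor(im,cv2.COLOR_BGR2HSV)
mb=cv2.inRange(hsv,(100,90,40),(130,255,255))
for r in range(198,228):
    c=np.where(mb[r,275:315])[0]+275
    if len(c):print(r,c.min(),c.max(),onz(t,(c.min()-.5,r),164).round(1),onz(t,(c.max()+.5,r),164).round(1))
cv2.imwrite("pics/t0c.png",cv2.resize(im[190:235,265:325],None,fx=12,fy=12,interpolation=cv2.INTER_CUBIC))
```

```text
cam [573.66506748  32.99243038 563.30231537]
hub 195 [487.97879765 -51.91200525]
hub 200 [489.14205765 -50.75935928]
hub 205 [490.30531764 -49.60671331]
tip [array([507.44156424, -34.52299348]), array([505.75963641, -56.2913049 ]), array([488.07370971, -30.92138546])]
199 288 295 [503.1 -38.5] [502.9 -60.8]
200 287 296 [500.4 -35.7] [500.1 -63.6]
201 287 296 [497.6 -35.7] [497.3 -63.6]
202 287 288 [494.8 -35.6] [494.7 -41.2]
203 287 297 [492.  -35.6] [491.7 -66.3]
204 287 297 [489.2 -35.6] [488.9 -66.3]
205 286 297 [486.4 -32.7] [486.1 -66.2]
206 287 297 [483.6 -35.5] [483.3 -66.2]
207 287 296 [480.8 -35.5] [480.5 -63.4]
208 287 296 [478.  -35.4] [477.7 -63.3]
209 287 296 [475.2 -35.4] [474.9 -63.3]
210 287 296 [472.4 -35.4] [472.1 -63.3]
211 287 296 [469.6 -35.4] [469.4 -63.2]
212 294 296 [466.6 -54.8] [466.6 -63.2]
213 294 296 [463.8 -54.8] [463.8 -63.2]
214 294 296 [461.1 -54.8] [461.  -63.1]
215 293 296 [458.3 -52. ] [458.2 -63.1]
216 293 296 [455.5 -51.9] [455.4 -63.1]
217 294 296 [452.7 -54.7] [452.6 -63. ]
218 294 296 [449.9 -54.7] [449.8 -63. ]
219 294 296 [447.1 -54.6] [447. -63.]
220 295 296 [444.3 -57.4] [444.3 -62.9]
221 294 296 [441.5 -54.6] [441.5 -62.9]
222 294 296 [438.8 -54.5] [438.7 -62.9]
223 293 296 [436.  -51.7] [435.9 -62.8]
224 287 296 [433.4 -35. ] [433.1 -62.8]
225 287 296 [430.6 -35. ] [430.4 -62.8]
```

View pics/t0c.png

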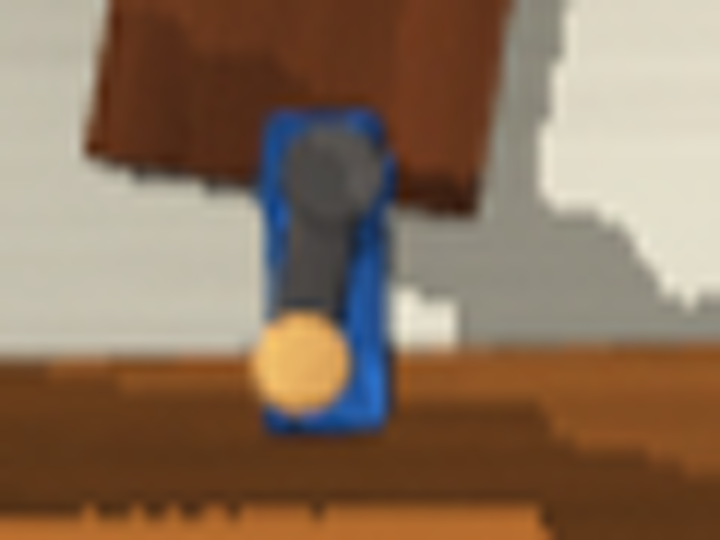

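The crop shows the clamp 28 mm wide centred near y = -49.5, with its tip at x of about 504. The crank hub is at (335,178) and the knob at (300,362) in the crop, so the crank is turned about 0.2 rad off -x. I now go to the stand's grip point.

Emit:
{"api": "move_arm", "payload": {"moves": [-0.005, 0.266, 0, 0, -0.005, 0.265, 0, 0, 0, 0, 0.36, 0, 0, 0, 0.36, 0, 0, 0, 0.36, 0, 0, 0, 0.2, 0, 0, 0, 0, 0], "claw": 60}}

```text
t: 4.03
eef_pos: [636.7, -64.6, 200.6]
tcp_rot: [-3.137, -0.0, 1.4]
ft_force: [0.1, 0.5, 0.6]
opening: 0.627
grip_force: 0.0
```

Run:
```python
from h import *
i=viewer.camera_info("wrist");im=viewer.read_camera("wrist")[:,:,::-1]
cv2.imwrite("pics/w2.png",im);np.save("w2.npy",i,allow_pickle=True)
```

```text
(no output)
```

View pics/w2.png

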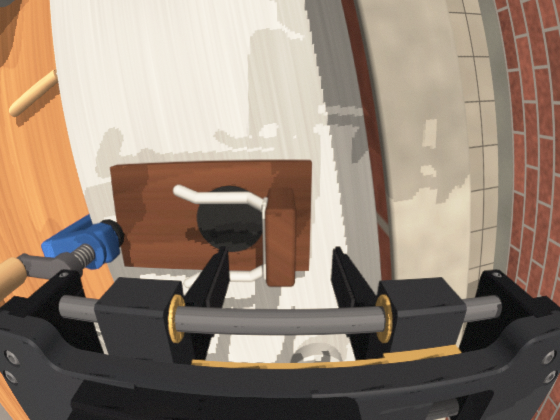

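Upright top lies at about (268–297, 191–286), between the finger tips at (225,250) and (338,250), with the left finger between the fork arms.

Run:
```python
from h import *
i=np.load("w2.npy",allow_pickle=True).item()
for q in((266,191),(295,192),(297,286),(266,286)):print(onz(i,q,179,True))
for q in((111,165),(123,268),(312,160)):print("foot",onz(i,q,114,True))
```

```text
[635.13850051 -24.91165123]
[652.24352391 -28.47799125]
[643.61276737 -92.51946836]
[623.08719334 -88.99909423]
foot [499.91133035   8.19232482]
foot [479.60374718 -88.76194779]
foot [669.90691638 -20.79976087]
```

Emit:
{"api": "move_arm", "payload": {"moves": [0, 0, 0.18, 0, 0, 0, 0.18, 0, 0, 0, 0.01, 0, 0, 0, 0, 0]}}

```text
t: 4.58
eef_pos: [638.3, -64.9, 149.0]
tcp_rot: [3.139, 0.0, 1.401]
ft_force: [0.1, 0.6, 0.6]
opening: 0.63
grip_force: 0.0
```

Emit:
{"api": "move_arm", "payload": {"moves": [0, 0, 0, 0, 0, 0, 0, 0, 0, 0, 0, 0, 0, 0, 0, 0, 0, 0, 0, 0], "claw": 0}}

```text
t: 5.2
eef_pos: [637.2, -64.6, 147.1]
tcp_rot: [-3.141, 0.0, 1.401]
ft_force: [-2.4, -0.1, 2.1]
opening: 0.207
grip_force: 30.0
```

Emit:
{"api": "move_arm", "payload": {"moves": [0, 0, 0, -0.04, 0, 0, 0, -0.04, 0, 0, 0, -0.04, 0.038, -0.057, 0, 0, 0.038, -0.057, 0, 0, 0.038, -0.057, 0, 0, 0, 0, 0, 0, 0, 0, 0, 0]}}

```text
t: 6.2
eef_pos: [610.4, -47.3, 147.2]
tcp_rot: [-3.139, -0.001, 1.589]
ft_force: [-4.9, 3.1, 4.1]
opening: 0.212
grip_force: 30.0
```

Run:
```python
from h import *
for n in("wrist","top"):
    i=viewer.camera_info(n);im=viewer.read_camera(n)[:,:,::-1]
    cv2.imwrite(f"pics/{n}3.png",im);np.save(f"{n}3.npy",i,allow_pickle=True)
```

```text
(no output)
```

View pics/wrist3.png

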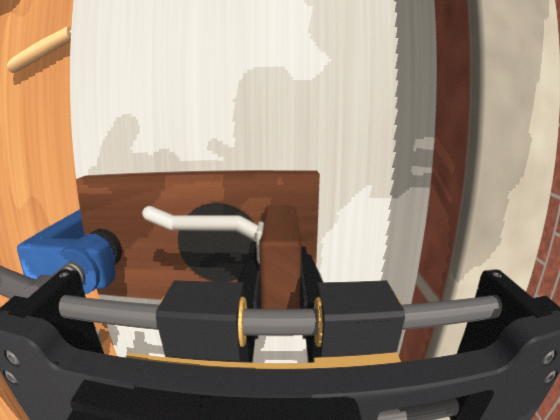

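The wrist view shows the foot squared up, with its toe edge at about x = 79 px, its far edge on rows 170–178, and the blue arm at (20–118, 212–290) above it. The shelf's front edge runs at x of about 72 px.

```bash
cat > meas.py <<'E'
from h import *
import sys
n=sys.argv[1]
im=cv2.imread(f"pics/wrist{n}.png");i=np.load(f"wrist{n}.npy",allow_pickle=True).item()
hsv=cv2.cvtColor(im,cv2.COLOR_BGR2HSV)
br=cv2.inRange(hsv,(0,80,20),(13,255,160));br=cv2.morphologyEx(br,cv2.MORPH_OPEN,np.ones((3,3)))
def fit(P,a):  # a=0: x vs y slope ; 
    P=np.array(P);u,v=P[:,a],P[:,1-a]
    for _ in range(4):
        b=np.polyfit(u,v,1);e=abs(np.polyval(b,u)-v);k=e<2*np.median(e)+.2;u,v=u[k],v[k]
    return b,len(u),e.mean()
P=[]
for c in range(100,312,4):
    r=np.where(br[140:215,c])[0]+140
    if len(r):P.append(onz(i,(c,r.min()-.5),114,True))
b,k,e=fit(P,0);print("side edge yaw",np.arctan(b[0]),"y at x=500",np.polyval(b,500),k,e)
P=[]
for r in range(185,222,2):
    c=np.where(br[r,60:140])[0]+60
    if len(c):P.append(onz(i,(c.min()-.5,r),114,True))
b,k,e=fit(P,1);print("toe yaw",-np.arctan(b[0]),"x at y=-10",np.polyval(b,-10),k,e)
P=[]
for r in range(70,160,4):
    c=np.where((hsv[r,:,1]<60)&(hsv[r,:,2]>110))[0];c=c[c>50]
    if len(c):P.append(onz(i,(c.min()-.5,r),100,True))
b,k,e=fit(P,1);print("shelf yaw",-np.arctan(b[0]),"x at y=-50",np.polyval(b,-50),k,e)
mb=cv2.inRange(hsv,(100,90,40),(130,255,255));mb[:200]=0;mb[300:]=0;mb[:,130:]=0
P=[onz(i,(c,np.where(mb[:,c])[0].min()-.5),164,True) for c in range(30,115,4) if mb[:,c].any()]
print("blue upper contour",np.round(P,1).tolist())
# top view
im=cv2.imread(f"pics/top{n}.png");t=np.load(f"top{n}.npy",allow_pickle=True).item()
hsv=cv2.cvtColor(im,cv2.COLOR_BGR2HSV);br=cv2.inRange(hsv,(0,90,20),(14,255,140))
for r in range(196,216,3):
    c=np.where(br[r,260:330])[0]+260
    if len(c):print("top",r,onz(t,(c.min()-.5,r),114).round(1),onz(t,(c.max()+.5,r),114).round(1))
E
python3 meas.py 3
```

```text
side edge yaw 0.015668706886961863 y at x=500 0.3944600980537869 52 0.12369390822795426
toe yaw 0.014613566018419458 x at y=-10 460.8191061909922 19 0.25908885445796004
shelf yaw 0.017038553579065863 x at y=-50 451.5316598849543 22 0.18931676014287033
blue upper contour [[451.0, -29.8], [455.3, -28.2], [459.7, -26.0], [463.8, -24.5], [467.7, -23.0], [471.8, -21.0], [475.5, -19.6], [479.1, -18.2], [482.7, -16.9], [486.3, -14.9], [489.7, -13.6], [492.9, -12.4], [496.2, -11.2], [497.4, -20.1], [499.3, -24.8], [502.2, -24.7], [505.1, -24.6], [507.8, -25.1], [510.4, -26.2], [512.8, -27.8], [515.0, -30.8], [516.6, -36.2]]
top 196 [516.4  41.3] [ 515.  -112.2]
top 199 [507.6  35.6] [ 506.4 -106.3]
top 202 [499.   41.5] [ 497.6 -109. ]
top 205 [490.3  41.5] [ 488.9 -108.9]
top 208 [481.5  35.8] [ 480.3 -108.8]
top 211 [472.8  35.8] [ 471.6 -111.5]
top 214 [464.2  38.8] [ 462.9 -108.5]
```

Run:
```python
from h import *
a=cv2.imread("pics/wrist3.png")[195:310,0:140];cv2.imwrite("pics/w3c.png",cv2.resize(a,None,fx=5,fy=5,interpolation=cv2.INTER_CUBIC))
```

```text
(no output)
```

View pics/w3c.png

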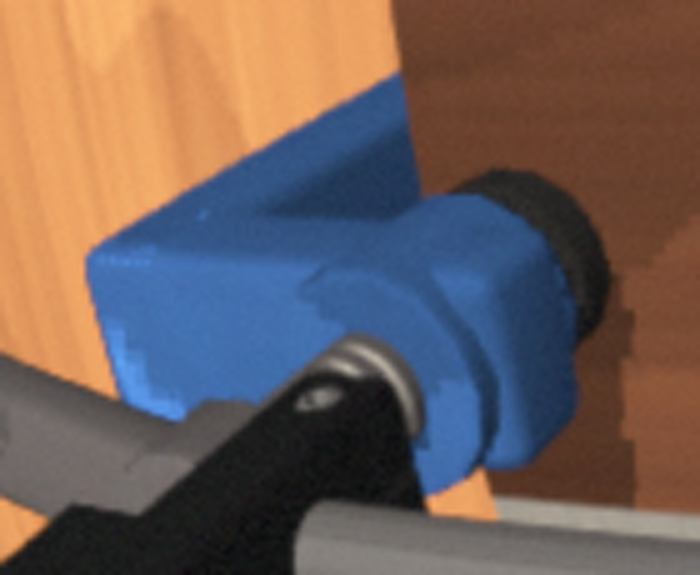

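The crop shows the arm's top: left edge along (100–305, 260) and right tip corner at (490,466). The screw leaves the boss top at about (370,390), and the black pad is visible beyond the tip.

Run:
```python
from h import *
i=np.load("wrist3.npy",allow_pickle=True).item();f=lambda x,y:(x/5-.4,195+y/5-.4)
for q in((105,258),(200,262),(300,266),(450,268),(490,466)):print(q,onz(i,f(*q),164,True).round(1))
print("boss edge R/L-right", [onz(i,f(*q),168,True).round(1) for q in((495,420),(440,490),(310,285),(380,280))])
# predicted pixels for hypothesis
for y in(-47,-49,-51):print(y,[((proj(i,np.array(p),True)+.4-[0,195])*5).round() for p in((505,y-14+.9,164),(505,y+14+.9,164),(470,y+14,164),(451,y-14,164))])
```

```text
(105, 258) [439.2 -36.6]
(200, 262) [458.2 -35.9]
(300, 266) [476.1 -35.2]
(450, 268) [500.  -33.9]
(490, 466) [499.6 -60.3]
boss edge R/L-right [array([504.8, -51.3]), array([493.7, -62.2]), array([480.6, -35.7]), array([492. , -34.3])]
-47 [array([526., 469.]), array([482., 256.]), array([261., 247.]), array([207., 431.])]
-49 [array([530., 483.]), array([485., 272.]), array([264., 262.]), array([211., 444.])]
-51 [array([533., 497.]), array([488., 288.]), array([267., 276.]), array([215., 457.])]
```

Emit:
{"api": "move_arm", "payload": {"moves": [-0.004, -0.01, 0, 0, -0.004, -0.01, 0, 0, 0, -0.01, 0, 0, 0, -0.01, 0, 0, 0, -0.008, 0, 0, 0, 0, 0, 0]}}

```text
t: 7.05
eef_pos: [604.2, -49.6, 147.1]
tcp_rot: [-3.141, 0.0, 1.59]
ft_force: [2.1, -0.3, -0.9]
opening: 0.209
grip_force: 30.0
```

Emit:
{"api": "move_arm", "payload": {"moves": [0, -0.006, 0, 0, 0, 0, 0, 0]}}

```text
t: 7.3
eef_pos: [603.4, -49.5, 147.1]
tcp_rot: [3.142, 0.0, 1.59]
ft_force: [3.5, -0.7, -0.8]
opening: 0.212
grip_force: 30.0
```

Emit:
{"api": "move_arm", "payload": {"moves": [0, -0.006, 0, 0, 0, 0, 0, 0]}}

```text
t: 7.55
eef_pos: [602.5, -49.5, 147.1]
tcp_rot: [-3.142, 0.0, 1.59]
ft_force: [2.9, 0.5, -0.9]
opening: 0.208
grip_force: 30.0
```

Emit:
{"api": "move_arm", "payload": {"moves": [0, -0.006, 0, 0, 0, 0, 0, 0]}}

```text
t: 7.8
eef_pos: [601.6, -49.4, 147.1]
tcp_rot: [-3.142, 0.0, 1.59]
ft_force: [3.2, -0.3, -1.5]
opening: 0.214
grip_force: 30.0
```

Emit:
{"api": "move_arm", "payload": {"moves": [0, -0.006, 0, 0, 0, 0, 0, 0]}}

```text
t: 8.05
eef_pos: [600.7, -49.5, 147.2]
tcp_rot: [3.142, 0.0, 1.59]
ft_force: [3.9, 0.5, -0.2]
opening: 0.209
grip_force: 30.0
```

Emit:
{"api": "move_arm", "payload": {"moves": [0, -0.006, 0, 0, 0, 0, 0, 0]}}

```text
t: 8.3
eef_pos: [599.7, -49.5, 147.1]
tcp_rot: [-3.142, 0.0, 1.59]
ft_force: [2.7, 0.7, -1.1]
opening: 0.21
grip_force: 30.0
```

Emit:
{"api": "move_arm", "payload": {"moves": [0, -0.006, 0, 0, 0, 0, 0, 0]}}

```text
t: 8.55
eef_pos: [599.6, -49.6, 147.3]
tcp_rot: [3.14, 0.0, 1.589]
ft_force: [6.7, 1.0, -0.5]
opening: 0.212
grip_force: 30.0
```

Emit:
{"api": "move_arm", "payload": {"moves": [0, -0.004, 0, 0, 0, 0, 0, 0, 0, 0, 0, 0]}}

```text
t: 8.93
eef_pos: [599.6, -49.7, 147.6]
tcp_rot: [3.138, 0.0, 1.589]
ft_force: [9.3, -0.3, -0.4]
opening: 0.208
grip_force: 30.0
```

```bash
python3 - <<'E'
from h import *
for n in("wrist","top"):
    i=viewer.camera_info(n);im=viewer.read_camera(n)[:,:,::-1]
    cv2.imwrite(f"pics/{n}4.png",im);np.save(f"{n}4.npy",i,allow_pickle=True)
s=monitor.state();print(s["eef_pos"],s["ft_force"],s["moment"],s["tcp_rot"])
E
python3 meas.py 4
python3 - <<'E'
import cv2
a=cv2.imread("pics/wrist4.png")[160:310,0:200];cv2.imwrite("pics/w4c.png",cv2.resize(a,None,fx=4,fy=4,interpolation=cv2.INTER_CUBIC))
E
```

```text
[599.56305918 -49.67078053 147.56592783] [ 9.30171038  0.36292431 -1.04398282] [ 0.02091835 -1.58731636 -0.06771568] [3.13840816e+00 4.38242443e-04 1.58919927e+00]
side edge yaw 0.015875390774277996 y at x=500 -1.9057258780880622 52 0.12658545271500657
toe yaw 0.01666592363924968 x at y=-10 450.262125959472 19 0.24527786536677504
shelf yaw 0.021086960491509113 x at y=-50 451.7441778495507 22 0.2174127337849334
blue upper contour [[439.7, -34.7], [444.2, -32.4], [448.5, -30.8], [452.7, -28.7], [456.7, -27.2], [460.7, -25.1], [464.5, -23.7], [468.1, -22.3], [471.8, -20.3], [475.2, -19.0], [478.6, -17.7], [481.9, -16.4], [485.2, -14.6], [486.6, -22.3], [488.2, -28.9], [491.1, -28.8], [494.3, -26.8], [497.4, -25.5], [500.3, -24.8], [503.0, -24.7], [505.6, -25.2], [508.0, -26.3]]
top 196 [516.4  41.3] [ 515.  -117.9]
top 199 [507.7  38.5] [ 506.3 -117.8]
top 202 [499.   38.6] [ 497.6 -111.9]
top 205 [490.3  41.5] [ 488.9 -108.9]
top 208 [481.5  38.7] [ 480.3 -105.9]
top 211 [472.9  41.6] [ 471.6 -111.5]
top 214 [464.2  41.7] [ 462.9 -114.3]
```

View pics/w4c.png

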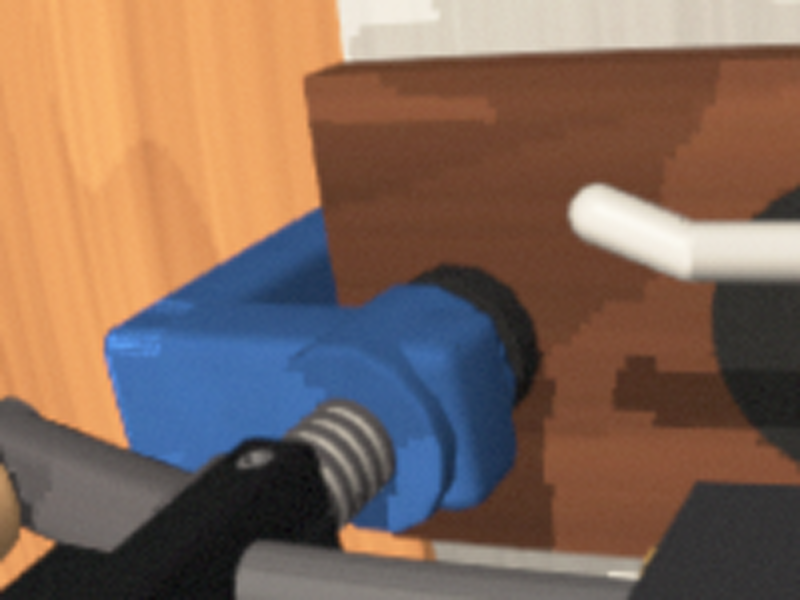

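The crop shows the toe tight against the clamp's back at (325,210–300). The foot is square, with its right edge just visible at about (540,547). The screw, pad and arm lie mid-foot.

Run:
```python
from h import *
i=np.load("wrist4.npy",allow_pickle=True).item();f=lambda x,y:(x/4-.4,160+y/4-.4)
print("arm left",[onz(i,f(*q),164,True).round(1) for q in((120,334),(200,336),(290,338))])
print("boss",[onz(i,f(*q),168,True).round(1) for q in((448,480),(390,528),(310,350),(360,342))])
print("foot L",[onz(i,f(*q),114,True).round(1) for q in((308,78),(500,63),(700,53))])
print("foot R",[onz(i,f(*q),114,True).round(1) for q in((460,540),(540,547),(620,553))])
print("screw at boss",[onz(i,f(*q),168,True).round(1) for q in((340,520),(393,465),(385,490))])
```

```text
arm left [array([438.9, -35.9]), array([457.6, -35.1]), array([476.4, -34.3])]
boss [array([503.1, -53.3]), array([490.6, -62.7]), array([483. , -34.2]), array([492.5, -32.4])]
foot L [array([451.3,  -5.2]), array([493.1,  -3.4]), array([530.3,  -2.2])]
foot R [array([468.5, -99. ]), array([486.9, -98.7]), array([504.3, -98.4])]
screw at boss [array([481.2, -62.4]), array([493.9, -51.7]), array([491.3, -56.1])]
```

Emit:
{"api": "move_arm", "payload": {"moves": [0, 0.01, 0, 0, 0.009, 0, 0, 0, 0, -0.005, 0, 0, 0, -0.005, 0, 0, 0, -0.002, 0, 0, 0, 0, 0, 0, 0, 0, 0, 0]}}

```text
t: 9.9
eef_pos: [599.5, -48.6, 147.7]
tcp_rot: [3.138, 0.001, 1.59]
ft_force: [9.6, -3.2, 0.1]
opening: 0.212
grip_force: 30.0
```

```bash
python3 - <<'E'
from h import *
for n in("wrist","top"):
    i=viewer.camera_info(n);im=viewer.read_camera(n)[:,:,::-1]
    cv2.imwrite(f"pics/{n}5.png",im);np.save(f"{n}5.npy",i,allow_pickle=True)
s=monitor.state();print(s["eef_pos"],s["ft_force"],s["moment"],s["tcp_rot"])
E
python3 meas.py 5 | head -4
```

```text
[599.56716656 -48.65320182 147.74589636] [10.01799642 -2.78220538  0.31529709] [-0.50417564 -1.72090971  0.26469354] [3.13752117e+00 1.35151279e-03 1.59004825e+00]
side edge yaw 0.020933833551082446 y at x=500 -1.4782655652307195 53 0.13454168992467122
toe yaw 0.0027396214510701203 x at y=-10 450.54097095431024 19 0.2449057071123153
shelf yaw 0.02132224904734454 x at y=-50 451.77126581640454 22 0.2172445141976208
blue upper contour [[439.4, -34.5], [444.0, -32.2], [448.2, -30.6], [452.5, -28.4], [456.5, -26.9], [460.3, -25.4], [464.2, -23.4], [467.9, -22.0], [471.4, -20.6], [475.0, -18.7], [478.4, -17.4], [481.7, -16.1], [485.0, -14.2], [486.6, -21.4], [488.0, -28.6], [490.9, -28.5], [494.0, -27.1], [497.2, -25.2], [500.1, -24.5], [502.8, -24.4], [505.4, -24.9], [507.8, -25.9]]
```

Emit:
{"api": "move_arm", "payload": {"moves": [0, 0.02, 0, 0, 0, 0.014, 0, 0, 0, 0, 0, 0, 0, -0.014, 0, 0, 0, -0.008, 0, 0, 0, -0.006, 0, 0, 0, -0.005, 0, 0, 0, 0, 0, 0, 0, 0, 0, 0]}}

```text
t: 11.12
eef_pos: [599.5, -48.2, 147.6]
tcp_rot: [3.138, 0.0, 1.589]
ft_force: [9.4, 0.5, 0.4]
opening: 0.21
grip_force: 30.0
```

```bash
python3 - <<'E'
from h import *
for n in("wrist","top"):
    i=viewer.camera_info(n);im=viewer.read_camera(n)[:,:,::-1]
    cv2.imwrite(f"pics/{n}6.png",im);np.save(f"{n}6.npy",i,allow_pickle=True)
s=monitor.state();print(s["eef_pos"],s["ft_force"],s["moment"],s["tcp_rot"])
E
python3 meas.py 6 | head -3
```

```text
[599.55034076 -48.21228439 147.56145713] [ 8.86102237  0.86852878 -0.45052175] [ 0.01836221 -1.56336421 -0.06216707] [3.13811735e+00 3.45433935e-04 1.58926098e+00]
side edge yaw 0.015606231029794724 y at x=500 -0.42924215725774584 53 0.12855021239111608
toe yaw 0.0025941829751145373 x at y=-10 450.5698334290698 19 0.244954306964937
shelf yaw 0.021036854800037235 x at y=-50 451.7706146103145 23 0.21939530044417294
```

Emit:
{"api": "move_arm", "payload": {"moves": [0, 0.006, 0, 0, 0, 0, 0, 0]}}

```text
t: 11.48
eef_pos: [599.7, -48.2, 147.2]
tcp_rot: [3.14, 0.0, 1.589]
ft_force: [5.1, -0.1, -1.0]
opening: 0.205
grip_force: 30.0
```

Emit:
{"api": "move_arm", "payload": {"moves": [0, 0, 0, 0, 0, 0, 0, 0, 0, 0, 0, 0], "claw": 60}}

```text
t: 11.85
eef_pos: [598.7, -48.1, 147.0]
tcp_rot: [-3.141, -0.0, 1.59]
ft_force: [-0.7, -0.6, -0.3]
opening: 0.471
grip_force: 0.0
```

Emit:
{"api": "move_arm", "payload": {"moves": [0, 0, -0.1, 0, 0, 0, -0.35, 0, 0, 0, -0.35, 0, 0, 0, -0.35, 0, 0, 0, 0, 0, 0, 0, 0, 0]}}

```text
t: 12.6
eef_pos: [598.6, -48.1, 319.7]
tcp_rot: [-3.141, 0.0, 1.59]
ft_force: [0.0, -0.0, -0.0]
opening: 0.629
grip_force: 0.0
```

Run:
```python
from h import *
i=viewer.camera_info("wrist");im=viewer.read_camera("wrist")[:,:,::-1].copy()
cv2.imwrite("pics/wrist7.png",im);np.save("wrist7.npy",i,allow_pickle=True)
hsv=cv2.cvtColor(im,cv2.COLOR_BGR2HSV)
br=cv2.inRange(hsv,(0,80,20),(13,255,150))
for z,p in((114,(451,-.5)),(114,(451,-97)),(114,(626,2)),(243,(443,-41))):
    print(proj(i,np.array([*p,z]),True).round())
```

```text
[158. 148.]
[163. 224.]
[304. 145.]
[102. 211.]
```

View pics/wrist7.png

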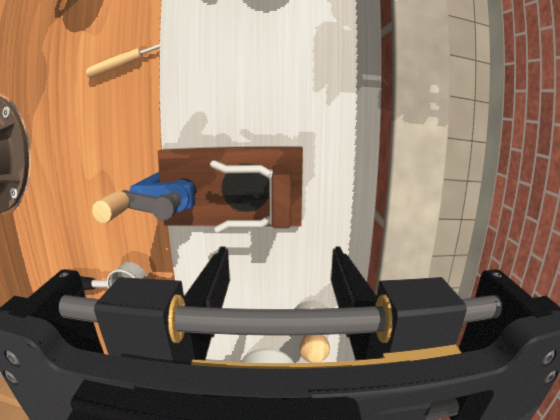

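The wrist view shows the foot square under the clamp at (160–302, 147–228), with the knob top at (102,211) and the crank hub at about (165,206).

Run:
```python
from h import *
t=viewer.camera_info("top");w1=np.load("w1.npy",allow_pickle=True).item();w7=np.load("wrist7.npy",allow_pickle=True).item()
f=lambda x,y:(265+x/12-.46,190+y/12-.46)
g=lambda x,y:(150+x/3.7-.36,130+y/3.7-.36)
for n,h,k in(("top",onz(t,f(335,178),201),onz(t,f(300,362),243)),("w1",onz(w1,g(262,260),201,True),onz(w1,g(77,297),243,True)),("w7",onz(w7,(165,206),201,True),onz(w7,(102,211),243,True))):
    d=k-h;print(n,h,k,np.hypot(*d),np.pi-np.arctan2(d[1],d[0]))
# knob height: triangulate top vs w1 vs w7
rs=[ray(t,f(300,362)),ray(w1,g(77,297),True),ray(w7,(102,211),True)]
A=0;b=0
for c,d in rs:
    d=d/np.linalg.norm(d);M=np.eye(3)-np.outer(d,d);A=A+M;b=b+M@c
print("knob top tri",np.linalg.solve(A,b))
import sys
im=cv2.imread("pics/wrist7.png");hsv=cv2.cvtColor(im,cv2.COLOR_BGR2HSV)
mk=cv2.inRange(hsv,(8,80,170),(25,200,255));mk[:185]=0;mk[230:]=0;mk[:,:85]=0;mk[:,122:]=0
cs=max(cv2.findContours(mk,0,2)[0],key=cv2.contourArea);print(cv2.minAreaRect(cs))
br=cv2.inRange(hsv,(0,80,20),(13,255,150));br[:140]=0;br[235:]=0;br[:,:150]=0;br[:,310:]=0
cs=max(cv2.findContours(br,0,2)[0],key=cv2.contourArea)
r=cv2.minAreaRect(np.array([onz(w7,p[0],114,True) for p in cs],np.float32));print("foot",r,cv2.boxPoints(r))
```

```text
top [485.55045011 -50.90385651] [442.53271669 -41.35799397] 44.064145061866796 0.21836690620289767
w1 [489.04844418 -50.02889635] [442.15487993 -41.33927467] 47.69188497853614 0.18322685804252226
w7 [488.53352432 -48.26006097] [442.43587509 -41.27856794] 46.62332580859759 0.15030782398979836
knob top tri [442.4420638  -41.285597   243.21914477]
((103.0, 207.0), (44.0, 36.0), 90.0)
foot ((531.464111328125, -55.68104553222656), (186.32630920410156, 108.5169677734375), 1.090912938117981) [[ 4.37284821e+02 -3.20611739e+00]
 [ 4.39350861e+02 -1.11703415e+02]
 [ 6.25643433e+02 -1.08155975e+02]
 [ 6.23577393e+02  3.41323853e-01]]
```

Emit:
{"api": "move_arm", "payload": {"moves": [0.021, -0.347, 0, 0, 0.021, -0.347, 0, 0, 0.022, -0.346, 0, 0, 0, 0, 0.3, 0, 0, 0, 0, 0, 0, 0, 0, 0], "claw": 50}}

```text
t: 13.4
eef_pos: [443.6, -41.6, 275.1]
tcp_rot: [-3.141, -0.0, 1.59]
ft_force: [-0.3, 0.5, -0.2]
opening: 0.529
grip_force: 0.0
```

Run:
```python
from h import *
i=viewer.camera_info("wrist");im=viewer.read_camera("wrist")[:,:,::-1].copy()
s=monitor.state();print(s["eef_pos"],s["tcp_rot"],s["joints"].round(2))
cv2.imwrite("pics/wrist8.png",im)
hsv=cv2.cvtColor(im,cv2.COLOR_BGR2HSV)
p=proj(i,np.array([442.4,-41.3,243]),True);print("expected knob top",p)
mk=cv2.inRange(hsv,(14,60,190),(28,170,255));x,y=p.astype(int);m=np.zeros_like(mk);m[max(0,y-40):y+40,max(0,x-45):x+45]=255
cs=sorted(cv2.findContours(mk&m,0,2)[0],key=cv2.contourArea)[-2:]
for c in cs:print(cv2.contourArea(c),cv2.minEnclosingCircle(c),cv2.boundingRect(c), onz(i,cv2.minEnclosingCircle(c)[0],243,True))
```

```text
[443.72030102 -41.62756801 275.32194199] [3.14126108e+00 1.90165421e-04 1.58966930e+00] [-0.24  0.16  1.89 -0.    1.09 -0.26]
expected knob top [277.98878655 243.50706501]
87.0 ((236.5, 228.5), 25.62235450744629) (234, 203, 6, 52) [414.78778308 -31.19778645]
1009.5 ((279.3039245605469, 236.48692321777344), 22.55089569091797) (262, 214, 32, 46) [443.18715408 -36.23904064]
```

Emit:
{"api": "move_arm", "payload": {"moves": [0, 0, 0.2, 0, 0, 0, 0.15, 0, 0, 0, 0.08, 0, 0, 0, 0, 0]}}

```text
t: 13.95
eef_pos: [443.2, -41.5, 210.1]
tcp_rot: [-3.141, -0.0, 1.59]
ft_force: [-0.1, -0.2, 0.4]
opening: 0.532
grip_force: 0.0
```

Emit:
{"api": "move_arm", "payload": {"moves": [0, 0, 0, 0, 0, 0, 0, 0, 0, 0, 0, 0, 0, 0, 0, 0], "claw": 0}}

```text
t: 14.45
eef_pos: [442.2, -41.4, 210.4]
tcp_rot: [-3.14, -0.0, 1.59]
ft_force: [-3.7, 0.1, 5.1]
opening: 0.23
grip_force: 30.0
```

```bash
cat > circ.py <<'E'
import numpy as np,sys
# args: cx cy a0 a1 n [x0 y0]  (angles = clockwise wind from th0=pi-.19); z 1.273 mm/rad
v=list(map(float,sys.argv[1:]));cx,cy,a0,a1,n=v[:5];n=int(n);th0=np.pi-.19
P=lambda a:np.array([cx+45*np.cos(th0-a),cy+45*np.sin(th0-a)])
cur=np.array(v[5:7]) if len(v)>5 else P(a0);zc=1.273*a0
y=1.5895;out=[]
for a in np.linspace(a0,a1,n+1)[1:]:
    d=P(a)-cur;s=np.round([(d@[np.cos(y),np.sin(y)])/150,(d@[np.sin(y),-np.cos(y)])/150,(1.273*a-zc)/150],3)
    cur=cur+150*(s[0]*np.array([np.cos(y),np.sin(y)])+s[1]*np.array([np.sin(y),-np.cos(y)]));zc+=150*s[2];out+=[*s,0]
print([float(x) if x else 0 for x in out],"end",cur.round(2),"z-drop",round(zc,2))
E
python3 circ.py 486.4 -49.9 0 0.8 5 443.2 -41.5;python3 circ.py 486.4 -49.9 0.8 1.6 5;python3 circ.py 486.4 -49.9 1.6 2.2 6
```

```text
[0.047, 0.007, 0.001, 0, 0.043, 0.021, 0.002, 0, 0.039, 0.027, 0.001, 0, 0.035, 0.034, 0.001, 0, 0.028, 0.038, 0.002, 0] end [461.71 -12.35] z-drop 1.05
[0.022, 0.042, 0.001, 0, 0.015, 0.046, 0.002, 0, 0.008, 0.047, 0.001, 0, 0, 0.048, 0.001, 0, -0.007, 0.048, 0.002, 0] end [496.25  -5.93] z-drop 2.07
[-0.009, 0.029, 0.001, 0, -0.011, 0.028, 0.001, 0, -0.014, 0.026, 0.001, 0, -0.017, 0.025, 0, 0, -0.019, 0.023, 0.001, 0, -0.021, 0.021, 0.001, 0] end [519.24 -19.2 ] z-drop 2.79
```

Emit:
{"api": "move_arm", "payload": {"moves": [0.047, 0.007, 0.001, 0, 0.043, 0.021, 0.002, 0, 0.039, 0.027, 0.001, 0, 0.035, 0.034, 0.001, 0, 0.028, 0.038, 0.002, 0, 0, 0, 0, 0]}}

```text
t: 15.2
eef_pos: [462.4, -11.9, 209.2]
tcp_rot: [3.14, -0.0, 1.59]
ft_force: [1.5, 1.0, 5.3]
opening: 0.223
grip_force: 30.0
```

Emit:
{"api": "move_arm", "payload": {"moves": [0.022, 0.042, 0.001, 0, 0.015, 0.046, 0.002, 0, 0.008, 0.047, 0.001, 0, 0, 0.048, 0.001, 0, -0.007, 0.048, 0.002, 0, 0, 0, 0, 0]}}

```text
t: 15.95
eef_pos: [497.0, -6.1, 208.1]
tcp_rot: [3.141, 0.001, 1.59]
ft_force: [0.7, -2.5, 6.7]
opening: 0.224
grip_force: 30.0
```

Emit:
{"api": "move_arm", "payload": {"moves": [-0.009, 0.029, 0.001, 0, -0.011, 0.028, 0.001, 0, -0.014, 0.026, 0.001, 0, -0.017, 0.025, 0, 0, -0.019, 0.023, 0.001, 0, -0.021, 0.021, 0.001, 0]}}

```text
t: 16.7
eef_pos: [519.3, -19.2, 207.4]
tcp_rot: [-3.141, 0.0, 1.59]
ft_force: [-2.8, -0.7, 7.3]
opening: 0.228
grip_force: 30.0
```

```bash
cat > feel.py <<'E'
import sys,numpy as np
from cell import monitor
s=monitor.state();a=float(sys.argv[1]);th=np.pi-.19-a;f=s["ft_force"]
p=s["eef_pos"];d=p[:2]-[486.4,-49.9]
print("t",s["t"],"push",round(-(f@[np.sin(th),-np.cos(th),0]),2),"radial",round(f@[np.cos(th),np.sin(th),0],2),"fz",f[2].round(1),"r",np.hypot(*d).round(2),"ang",round((np.pi-.19-np.arctan2(d[1],d[0])+1)%(2*np.pi)-1,3),"z",p[2].round(1))
E
python3 feel.py 2.2;for k in 2.2:2.8 2.8:3.4 3.4:4.0 4.0:4.6 4.6:5.2;do python3 circ.py 486.4 -49.9 ${k/:/ } 6;done
```

```text
t 16.7 push 1.38 radial -2.55 fz 7.3 r 44.99 ang 2.2 z 207.4
[-0.023, 0.019, 0.001, 0, -0.025, 0.016, 0.001, 0, -0.027, 0.014, 0.001, 0, -0.028, 0.012, 0, 0, -0.028, 0.008, 0.001, 0, -0.03, 0.005, 0.001, 0] end [530.83 -43.11] z-drop 3.55
[-0.03, 0.002, 0.001, 0, -0.03, 0, 0.001, 0, -0.03, -0.004, 0.001, 0, -0.029, -0.006, 0, 0, -0.028, -0.009, 0.001, 0, -0.028, -0.012, 0.001, 0] end [527.03 -69.43] z-drop 4.31
[-0.026, -0.015, 0.001, 0, -0.025, -0.017, 0.001, 0, -0.022, -0.02, 0.001, 0, -0.021, -0.022, 0, 0, -0.018, -0.024, 0.001, 0, -0.016, -0.025, 0.001, 0] end [508.86 -88.95] z-drop 5.08
[-0.013, -0.027, 0.001, 0, -0.011, -0.028, 0.001, 0, -0.007, -0.029, 0.001, 0, -0.005, -0.03, 0, 0, -0.001, -0.03, 0.001, 0, 0.001, -0.03, 0.001, 0] end [482.86 -94.79] z-drop 5.84
[0.004, -0.03, 0.001, 0, 0.008, -0.029, 0.001, 0, 0.01, -0.028, 0.001, 0, 0.013, -0.027, 0, 0, 0.015, -0.026, 0.001, 0, 0.018, -0.024, 0.001, 0] end [458.12 -85.03] z-drop 6.61
```

Emit:
{"api": "move_arm", "payload": {"moves": [-0.023, 0.019, 0.001, 0, -0.025, 0.016, 0.001, 0, -0.027, 0.014, 0.001, 0, -0.028, 0.012, 0, 0, -0.028, 0.008, 0.001, 0, -0.03, 0.005, 0.001, 0]}}

```text
t: 17.45
eef_pos: [530.9, -42.9, 206.7]
tcp_rot: [-3.142, -0.0, 1.59]
ft_force: [-0.8, 0.7, 5.9]
opening: 0.224
grip_force: 30.0
```

```bash
python3 feel.py 2.8
```

```text
t 17.45 push 0.86 radial -0.72 fz 5.9 r 45.01 ang 2.796 z 206.7
```

Emit:
{"api": "move_arm", "payload": {"moves": [-0.03, 0.002, 0.001, 0, -0.03, 0, 0.001, 0, -0.03, -0.004, 0.001, 0, -0.029, -0.006, 0, 0, -0.028, -0.009, 0.001, 0, -0.028, -0.012, 0.001, 0]}}

```text
t: 18.2
eef_pos: [527.2, -69.3, 205.9]
tcp_rot: [3.141, -0.0, 1.59]
ft_force: [-0.2, 1.6, 5.4]
opening: 0.225
grip_force: 30.0
```

```bash
python3 feel.py 3.4
```

```text
t 18.2 push 1.37 radial -0.91 fz 5.4 r 45.14 ang 3.396 z 205.9
```

Emit:
{"api": "move_arm", "payload": {"moves": [-0.026, -0.015, 0.001, 0, -0.025, -0.017, 0.001, 0, -0.022, -0.02, 0.001, 0, -0.021, -0.022, 0, 0, -0.018, -0.024, 0.001, 0, -0.016, -0.025, 0.001, 0]}}

```text
t: 18.95
eef_pos: [509.3, -89.0, 205.2]
tcp_rot: [3.14, 0.0, 1.589]
ft_force: [0.8, 0.9, 5.1]
opening: 0.225
grip_force: 30.0
```

```bash
python3 feel.py 4.0
```

```text
t 18.95 push 1.12 radial -0.37 fz 5.1 r 45.28 ang 3.993 z 205.2
```

Emit:
{"api": "move_arm", "payload": {"moves": [-0.013, -0.027, 0.001, 0, -0.011, -0.028, 0.001, 0, -0.007, -0.029, 0.001, 0, -0.005, -0.03, 0, 0, -0.001, -0.03, 0.001, 0, 0.001, -0.03, 0.001, 0]}}

```text
t: 19.7
eef_pos: [483.1, -95.1, 204.5]
tcp_rot: [3.141, 0.001, 1.589]
ft_force: [1.5, -2.4, 4.6]
opening: 0.23
grip_force: 30.0
```

```bash
python3 feel.py 4.6
```

```text
t 19.7 push 1.67 radial 2.25 fz 4.6 r 45.31 ang 4.596 z 204.5
```

Emit:
{"api": "move_arm", "payload": {"moves": [0.004, -0.03, 0.001, 0, 0.008, -0.029, 0.001, 0, 0.01, -0.028, 0.001, 0, 0.013, -0.027, 0, 0, 0.015, -0.026, 0.001, 0, 0.018, -0.024, 0.001, 0]}}

```text
t: 20.45
eef_pos: [458.0, -85.3, 203.7]
tcp_rot: [3.141, 0.001, 1.59]
ft_force: [0.6, -2.0, 4.8]
opening: 0.227
grip_force: 30.0
```

```bash
python3 feel.py 5.2;for k in 5.2:5.8 5.8:6.4 6.4:7.0 7.0:7.6 7.6:8.2 8.2:8.8;do python3 circ.py 486.4 -49.9 ${k/:/ } 6;done
```

```text
t 20.45 push 1.72 radial 1.14 fz 4.8 r 45.34 ang 5.199 z 203.7
[0.02, -0.022, 0.001, 0, 0.023, -0.02, 0.001, 0, 0.024, -0.017, 0.001, 0, 0.026, -0.015, 0, 0, 0.027, -0.013, 0.001, 0, 0.029, -0.009, 0.001, 0] end [443.37 -62.88] z-drop 7.37
[0.029, -0.007, 0.001, 0, 0.03, -0.003, 0.001, 0, 0.03, -0.001, 0.001, 0, 0.03, 0.002, 0, 0, 0.029, 0.005, 0.001, 0, 0.029, 0.009, 0.001, 0] end [443.57 -36.35] z-drop 8.13
[0.028, 0.011, 0.001, 0, 0.027, 0.014, 0.001, 0, 0.025, 0.016, 0.001, 0, 0.023, 0.019, 0, 0, 0.022, 0.021, 0.001, 0, 0.019, 0.023, 0.001, 0] end [458.69 -14.42] z-drop 8.9
[0.017, 0.025, 0.001, 0, 0.014, 0.026, 0.001, 0, 0.012, 0.028, 0.001, 0, 0.008, 0.029, 0, 0, 0.006, 0.029, 0.001, 0, 0.003, 0.03, 0.001, 0] end [483.55  -4.99] z-drop 9.66
[0, 0.03, 0.001, 0, -0.003, 0.03, 0.001, 0, -0.006, 0.029, 0.001, 0, -0.009, 0.029, 0, 0, -0.012, 0.027, 0.001, 0, -0.015, 0.027, 0.001, 0] end [509.44 -11.26] z-drop 10.42
[-0.017, 0.025, 0.001, 0, -0.019, 0.023, 0.001, 0, -0.022, 0.02, 0.001, 0, -0.024, 0.019, 0, 0, -0.025, 0.016, 0.001, 0, -0.027, 0.013, 0.001, 0] end [527.16 -30.98] z-drop 11.19
```

Emit:
{"api": "move_arm", "payload": {"moves": [0.02, -0.022, 0.001, 0, 0.023, -0.02, 0.001, 0, 0.024, -0.017, 0.001, 0, 0.026, -0.015, 0, 0, 0.027, -0.013, 0.001, 0, 0.029, -0.009, 0.001, 0]}}

```text
t: 21.2
eef_pos: [443.0, -63.0, 202.9]
tcp_rot: [-3.141, 0.0, 1.59]
ft_force: [-1.7, -1.6, 6.2]
opening: 0.229
grip_force: 30.0
```

```bash
python3 feel.py 5.8
```

```text
t 21.2 push 1.02 radial 2.08 fz 6.2 r 45.3 ang -0.483 z 202.9
```

Emit:
{"api": "move_arm", "payload": {"moves": [0.029, -0.007, 0.001, 0, 0.03, -0.003, 0.001, 0, 0.03, -0.001, 0.001, 0, 0.03, 0.002, 0, 0, 0.029, 0.005, 0.001, 0, 0.029, 0.009, 0.001, 0]}}

```text
t: 21.95
eef_pos: [443.3, -36.3, 202.1]
tcp_rot: [-3.141, 0.0, 1.59]
ft_force: [-1.6, -0.5, 6.1]
opening: 0.229
grip_force: 30.0
```

```bash
python3 feel.py 6.4
```

```text
t 21.95 push 0.91 radial 1.34 fz 6.1 r 45.18 ang 0.116 z 202.1
```

Emit:
{"api": "move_arm", "payload": {"moves": [0.028, 0.011, 0.001, 0, 0.027, 0.014, 0.001, 0, 0.025, 0.016, 0.001, 0, 0.023, 0.019, 0, 0, 0.022, 0.021, 0.001, 0, 0.019, 0.023, 0.001, 0]}}

```text
t: 22.7
eef_pos: [458.7, -14.4, 201.3]
tcp_rot: [-3.142, 0.0, 1.59]
ft_force: [-0.8, 0.2, 5.9]
opening: 0.225
grip_force: 30.0
```

```bash
python3 feel.py 7.0
```

```text
t 22.7 push 0.47 radial 0.66 fz 5.9 r 45.06 ang 0.718 z 201.3
```

Emit:
{"api": "move_arm", "payload": {"moves": [0.017, 0.025, 0.001, 0, 0.014, 0.026, 0.001, 0, 0.012, 0.028, 0.001, 0, 0.008, 0.029, 0, 0, 0.006, 0.029, 0.001, 0, 0.003, 0.03, 0.001, 0]}}

```text
t: 23.45
eef_pos: [483.6, -5.0, 200.5]
tcp_rot: [-3.141, 0.0, 1.59]
ft_force: [-0.5, -1.4, 6.2]
opening: 0.225
grip_force: 30.0
```

```bash
python3 feel.py 7.6
```

```text
t 23.45 push 0.6 radial -1.32 fz 6.2 r 44.99 ang 1.317 z 200.5
```

Emit:
{"api": "move_arm", "payload": {"moves": [0, 0.03, 0.001, 0, -0.003, 0.03, 0.001, 0, -0.006, 0.029, 0.001, 0, -0.009, 0.029, 0, 0, -0.012, 0.027, 0.001, 0, -0.015, 0.027, 0.001, 0]}}

```text
t: 24.2
eef_pos: [509.4, -11.3, 199.8]
tcp_rot: [-3.141, -0.0, 1.59]
ft_force: [-0.5, -0.6, 5.5]
opening: 0.225
grip_force: 30.0
```

```bash
python3 feel.py 8.2
```

```text
t 24.2 push 0.11 radial -0.82 fz 5.5 r 44.91 ang 1.918 z 199.8
```

Emit:
{"api": "move_arm", "payload": {"moves": [-0.017, 0.025, 0.001, 0, -0.019, 0.023, 0.001, 0, -0.022, 0.02, 0.001, 0, -0.024, 0.019, 0, 0, -0.025, 0.016, 0.001, 0, -0.027, 0.013, 0.001, 0]}}

```text
t: 24.95
eef_pos: [527.2, -31.0, 199.0]
tcp_rot: [-3.141, -0.0, 1.59]
ft_force: [-0.7, 0.5, 5.9]
opening: 0.224
grip_force: 30.0
```

```bash
python3 feel.py 8.8;for k in 8.8:9.4 9.4:10.0 10.0:10.6 10.6:11.2 11.2:11.8 11.8:12.4;do python3 circ.py 486.4 -49.9 ${k/:/ } 6;done
```

```text
t 24.95 push 0.75 radial -0.4 fz 5.9 r 44.9 ang 2.518 z 199.0
[-0.028, 0.011, 0.001, 0, -0.029, 0.008, 0.001, 0, -0.03, 0.005, 0.001, 0, -0.029, 0.002, 0, 0, -0.03, -0.001, 0.001, 0, -0.03, -0.004, 0.001, 0] end [530.86 -57.28] z-drop 11.95
[-0.029, -0.007, 0.001, 0, -0.029, -0.01, 0.001, 0, -0.027, -0.012, 0.001, 0, -0.026, -0.016, 0, 0, -0.024, -0.017, 0.001, 0, -0.022, -0.02, 0.001, 0] end [518.93 -81.08] z-drop 12.72
[-0.02, -0.022, 0.001, 0, -0.018, -0.024, 0.001, 0, -0.015, -0.026, 0.001, 0, -0.013, -0.027, 0, 0, -0.01, -0.029, 0.001, 0, -0.007, -0.029, 0.001, 0] end [495.54 -93.96] z-drop 13.48
[-0.004, -0.03, 0.001, 0, -0.001, -0.03, 0.001, 0, 0.002, -0.03, 0.001, 0, 0.005, -0.029, 0, 0, 0.007, -0.029, 0.001, 0, 0.011, -0.028, 0.001, 0] end [469.13 -91.45] z-drop 14.24
[0.013, -0.027, 0.001, 0, 0.016, -0.025, 0.001, 0, 0.019, -0.024, 0.001, 0, 0.021, -0.021, 0, 0, 0.022, -0.02, 0.001, 0, 0.025, -0.017, 0.001, 0] end [448.69 -74.42] z-drop 15.01
[0.026, -0.015, 0.001, 0, 0.028, -0.011, 0.001, 0, 0.028, -0.01, 0.001, 0, 0.03, -0.006, 0, 0, 0.029, -0.003, 0.001, 0, 0.03, 0, 0.001, 0] end [441.44 -48.91] z-drop 15.77
```

Emit:
{"api": "move_arm", "payload": {"moves": [-0.028, 0.011, 0.001, 0, -0.029, 0.008, 0.001, 0, -0.03, 0.005, 0.001, 0, -0.029, 0.002, 0, 0, -0.03, -0.001, 0.001, 0, -0.03, -0.004, 0.001, 0]}}

```text
t: 25.7
eef_pos: [530.8, -57.4, 198.3]
tcp_rot: [-3.142, -0.0, 1.59]
ft_force: [-1.0, 0.9, 7.4]
opening: 0.226
grip_force: 30.0
```

```bash
python3 feel.py 9.4
```

```text
t 25.7 push 0.77 radial -1.12 fz 7.4 r 45.04 ang 3.118 z 198.3
```

Emit:
{"api": "move_arm", "payload": {"moves": [-0.029, -0.007, 0.001, 0, -0.029, -0.01, 0.001, 0, -0.027, -0.012, 0.001, 0, -0.026, -0.016, 0, 0, -0.024, -0.017, 0.001, 0, -0.022, -0.02, 0.001, 0]}}

```text
t: 26.45
eef_pos: [519.1, -81.2, 197.6]
tcp_rot: [3.141, -0.0, 1.59]
ft_force: [0.7, 2.2, 6.7]
opening: 0.225
grip_force: 30.0
```

```bash
python3 feel.py 10.0
```

```text
t 26.45 push 2.09 radial -1.02 fz 6.7 r 45.25 ang 3.716 z 197.6
```

Emit:
{"api": "move_arm", "payload": {"moves": [-0.02, -0.022, 0.001, 0, -0.018, -0.024, 0.001, 0, -0.015, -0.026, 0.001, 0]}}

```text
t: 26.82
eef_pos: [509.0, -89.3, 197.6]
tcp_rot: [3.139, -0.0, 1.589]
ft_force: [3.7, 3.0, 8.1]
opening: 0.227
grip_force: 30.0
```

```bash
python3 feel.py 10.3
```

```text
t 26.825 push 4.71 radial -0.83 fz 8.1 r 45.39 ang 4.002 z 197.6
```

Emit:
{"api": "move_arm", "payload": {"moves": [-0.007, -0.013, 0, 0, -0.006, -0.014, 0, 0, -0.005, -0.014, 0.001, 0, -0.005, -0.015, 0, 0]}}

```text
t: 27.32
eef_pos: [501.2, -92.9, 197.6]
tcp_rot: [3.138, 0.0, 1.589]
ft_force: [5.2, 3.8, 8.3]
opening: 0.229
grip_force: 30.0
```

```bash
python3 feel.py 10.5
```

```text
t 27.325 push 6.13 radial -2.08 fz 8.3 r 45.47 ang 4.192 z 197.6
```

Emit:
{"api": "move_arm", "payload": {"moves": [-0.004, -0.014, 0, 0, -0.003, -0.01, 0, 0]}}

```text
t: 27.58
eef_pos: [497.7, -94.0, 197.6]
tcp_rot: [3.138, 0.0, 1.589]
ft_force: [5.5, 3.8, 7.3]
opening: 0.227
grip_force: 30.0
```

```bash
python3 feel.py 10.58
```

```text
t 27.575 push 6.24 radial -2.42 fz 7.3 r 45.52 ang 4.272 z 197.6
```

Emit:
{"api": "move_arm", "payload": {"moves": [0, 0, 0, 0, 0, 0, 0, 0, 0, 0, 0, 0], "claw": 44}}

```text
t: 27.95
eef_pos: [495.9, -94.1, 196.5]
tcp_rot: [-3.14, -0.0, 1.59]
ft_force: [0.0, -0.2, 0.2]
opening: 0.452
grip_force: 0.0
```

Emit:
{"api": "move_arm", "payload": {"moves": [0, 0, -0.1, 0, 0, 0, -0.3, 0, 0, 0, -0.35, 0, 0, 0, -0.35, 0, 0, 0, -0.2, 0, 0, 0, 0, 0, 0, 0, 0, 0]}}

```text
t: 28.82
eef_pos: [495.8, -94.1, 391.5]
tcp_rot: [-3.141, -0.0, 1.59]
ft_force: [-0.6, -0.5, -0.2]
opening: 0.466
grip_force: 0.0
```

Run:
```python
from h import *
i=viewer.camera_info("wrist");im=viewer.read_camera("wrist")[:,:,::-1].copy()
cv2.imwrite("pics/wrist9.png",im)
hsv=cv2.cvtColor(im,cv2.COLOR_BGR2HSV)
c=[proj(i,np.array([*p,114.]),True) for p in((451.5,-.9),(626,2.3),(626,-94),(453,-97))]
print("expected foot corners",np.round(c))
m=np.zeros(im.shape[:2],np.uint8);cv2.fillPoly(m,[np.int32(c)],255);m=cv2.dilate(m,np.ones((15,15)))
br=cv2.inRange(hsv,(0,80,20),(13,255,150))&m
P=[]
for x in range(int(c[0][0])+25,int(c[1][0])-8,4):
    r=np.where(br[:,x])[0]
    if len(r):P.append(onz(i,(x,r.min()-.5),114,True))
P=np.array(P);b=np.polyfit(P[:,0],P[:,1],1);e=abs(np.polyval(b,P[:,0])-P[:,1]);k=e<2*np.median(e)+.1;b=np.polyfit(P[k,0],P[k,1],1)
print("side yaw",b[0],"y@500",np.polyval(b,500),k.sum())
s=monitor.state();print(s["t"],s["eef_pos"],s["ft_force"])
```

```text
expected foot corners [[248. 108.]
 [375. 111.]
 [371. 178.]
 [249. 177.]]
side yaw 0.017282862545072775 y@500 -3.3122941253751517 18
28.875 [495.82720304 -94.07733443 391.0854861 ] [ 0.57838485 -0.56009191  0.1871077 ]
```

Run:
```python
from h import *
i=viewer.camera_info("wrist");im=cv2.imread("pics/wrist9.png")
hsv=cv2.cvtColor(im,cv2.COLOR_BGR2HSV)
br=cv2.inRange(hsv,(0,80,20),(13,255,150));bl=cv2.inRange(hsv,(100,90,40),(130,255,255))
for x in range(300,372,12):
    r=np.where(br[95:195,x])[0]+95
    a,b=onz(i,(x,r.min()-.5),114,True),onz(i,(x,r.max()+.5),114,True);print(x,r.min(),r.max(),a.round(1),b.round(1),"mid",((a+b)/2).round(1))
for x in range(235,300,5):
    r=np.where(bl[95:195,x])[0]+95
    if len(r):
        a,b=onz(i,(x,r.min()-.5),164,True),onz(i,(x,r.max()+.5),164,True);print("blue",x,r.min(),r.max(),a.round(1),b.round(1))
for y in (115,120,125,165,170,175):
    c=np.where(br[y,235:385])[0]+235;print("row",y,onz(i,(c.min()-.5,y),114,True).round(1),onz(i,(c.max()+.5,y),114,True).round(1))
```

```text
300 111 179 [521.1  -2.8] [523.9 -98.7] mid [522.5 -50.7]
312 111 170 [537.4  -2.2] [540.2 -85.4] mid [538.8 -43.8]
324 112 179 [553.8  -2.9] [557.7 -97.8] mid [555.8 -50.3]
336 112 178 [570.4  -2. ] [574.7 -95.8] mid [572.6 -48.9]
348 113 179 [587.2  -2.5] [592.2 -96.7] mid [589.7 -49.6]
360 113 179 [604.2  -1.4] [609.8 -96.1] mid [607.  -48.7]
blue 235 136 157 [440.  -35.1] [439.9 -62.3]
blue 240 134 157 [446.2 -32.7] [446.1 -62.3]
blue 245 134 157 [452.3 -32.7] [452.3 -62.3]
blue 250 136 158 [458.4 -35.1] [458.5 -63.5]
blue 255 136 158 [464.5 -35.1] [464.7 -63.4]
blue 260 136 158 [470.5 -35. ] [470.8 -63.4]
blue 265 136 142 [476.6 -35. ] [476.7 -43.5]
blue 270 135 139 [482.6 -33.7] [482.7 -39.8]
blue 275 135 139 [488.7 -33.6] [488.8 -39.7]
blue 280 136 142 [494.7 -34.7] [494.9 -43.3]
blue 285 137 157 [500.8 -35.8] [501.4 -61.6]
row 115 [432.4  -9.9] [622.4  -3.6]
row 120 [432.4 -16.8] [622.7 -10.6]
row 125 [432.4 -23.7] [623.1 -17.6]
row 165 [432.2 -79.5] [628.3 -74.3]
row 170 [432.2 -86.6] [627.3 -81.6]
row 175 [432.1 -93.7] [624.9 -89. ]
```

```bash
python3 -c "
from cell import order
print(order.job_done())"
```

```text
the job is handed in; nothing more can be done
None
```

The stand is home under the clamp, toe on the clamp's back and square to it, and about 1–2 mm off centre under the screw by my last measurement; the crank is snugged to about 6 N, released with the arm clear, and the job is handed in (no verdict was returned).

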